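# Gauge the sample canister and stand it in the right bay

### The job

Check the gas pressure in the sample canister whose valve is uncapped: take the plunger gauge, press it squarely and fully home on the valve so that the canister's pressure drives the rod out, firmly but without ramming it, and stand the gauge upright back in its stand cup with the reading left showing. If the dark ring on the rod has come out of the gauge, stand the canister inside the loading bay of the sampler (the bay with the vial block); if the ring has stayed hidden, stand it inside the bay of the refill manifold (the one with the hand wheel). Leave the canister upright, and do not knock over or shift the other things on the bench.

Things in the scene. Friction and masses are not known exactly. Their poses are not given: they have to be found in the camera images.
- canister: Steel sample canister, upright on the bench, 58 mm diameter, 0.3 to 0.6 kg: straight side 8 to 62 mm up, then a dome, a brass hexagon 23 mm wide (84 to 94 mm up) and the bare brass valve stem (12 mm diameter, 94 to 112 mm up, chamfered top) on the axis. The only one with its valve uncapped. Origin: centre of its underside, z up the axis.
- valve (a point): Centre of the top of the canister's valve stem, 112 mm above the canister's underside. The canister's pressure is released into the gauge as the gauge's sprung probe is pressed on it.
- probe (a joint): How far the sprung brass probe in the gauge's bore is pushed in, m: 0 free, 0.0050 to 0.0052 with the gauge fully home on the stem, which holds the valve open. It springs back out when the gauge is taken off.
- gauge: Plunger gauge upright in its stand's cup: knurled aluminium chuck (30 mm diameter, 0 to 22 mm up), steel barrel (20 mm diameter, 22 to 62 mm up), black end cap (to 66 mm), rod out of the top. 0.13 kg. Hold it by the barrel; fingertips may bear on the chuck's shoulder. Origin: centre of the chuck's underside; z up its axis.
- gauge_mouth (a point): Mouth of the bore in the chuck's underside (same point as the gauge's origin). Bore 15 mm wide, 11 mm deep, lead-in 21 mm wide. The sprung probe (9 mm wide) inside meets the stem's top when the stem is 6 mm in; it takes 4 N to start, 8 N at the end of its 5 mm travel, and up to 4 N more while the rod moves. Home: bore's ceiling on the stem's top, where the force rises steeply; stop at 12 to 20 N.
- gauge_top (a point): Top of the gauge's black cap, 66 mm above its underside, where the rod comes out. Press at 15 mm/s or slower: a gauge pressed only part way reads too low, more than 40 N harms the valve.
- rod (a joint): How far the rod is out, m: 0 at the start, travel 0.040. Fully home on the valve, the canister's unknown pressure drives it 0.008 to 0.036 out; friction then keeps it there (do not push or pull it). Its dark ring starts 22 mm down inside, so it comes out at a reading of 0.022; within 3 mm of that either bay is accepted.
- rod_tip (a point): Top of the rod's round end (9 mm diameter, rod 6 mm), on the gauge's axis, 69 mm above the gauge's underside at the start and up to 105 mm with the rod out: leave room for it between the fingers and below the gripper's body.
- gauge_stand: Grey plastic stand fixed to the bench: foot 75 x 62 x 3 mm with a round cup, 37 mm inside, 45 mm outside; cup floor 4 mm, rim 14 mm above the bench. The gauge stands in it on its chuck. Origin: on the cup's axis, at the bench.
- load_bay (a point): Centre, on the bench, of the sampler's loading bay: a fixed U of aluminium rails 16 mm high, 84 mm wide inside, back rail 42 mm to +x of this point, open and flared towards -x (the robot; this point's own axes). Behind it, 55 to 141 mm to +x, the sampler's light grey block, 83 mm high, 150 mm wide, with upright vials on it to 108 mm.
- refill_bay (a point): Centre, on the bench, of the refill manifold's bay: same U of rails, sizes and axes. Behind it (60 to 136 mm to +x) is the manifold: a steel pipe across two uprights with a dial, a fitting and a black hand wheel lying flat on top, 109 mm high. Which bay is left and which right changes.
- capped_1: Canister like the first but with a black cap on its valve (115 mm high); not to be disturbed.
- capped_2: Another capped canister; not to be disturbed.
- solvent: Amber bottle, 60 mm diameter, 95 mm high, at the far edge; not to be disturbed.
- spanner: Spanner 150 mm long lying at the far edge; not to be disturbed.
- flow_meter: Flat grey flow meter 65 x 105 x 26 mm lying near the robot; not to be disturbed.
- dust_cap: Black cap 18 mm diameter, 21 mm high, standing near the robot; not to be disturbed.
- ferrule_jar: Small clear jar 48 mm diameter, 55 mm high, near the robot; not to be disturbed.
There are look-alikes about, which are no part of the job. What is shaped like the gauge_stand but brown is not meant.

How it is judged:
By the outcome, as a careful person would: the job done as asked, in the order asked, and still so for the second after the job is handed in, with the robot touching nothing.
It also fails if it takes over 72 s, if anything falls off the work surface, if the arm or the gripper's body presses on something with over 40 N, if the wrist force passes 120 N, or if a joint passes its speed limit or range.

### The arm

A 6-joint arm with a two-finger parallel gripper is mounted at the origin on the work surface. World frame = base frame: x ahead of the robot, y to its left, z up, the work surface at z = 0. Lengths are in m, angles in rad, forces in N, time in s.
With the tool pointing down it reaches from about 0.3 to 0.875 m from the base axis. Payload 6.4 kg.
Tool frame: the origin (TCP) lies at the very end of the fingers, on their centre line; the grasp point (between the pads) lies 19 mm behind it (ctrl.hold_point_z is the distance from the TCP to the grasp point, in m); y points along the fingers, x is the direction in which the jaws open and shut, and the axes are right-handed (so a half turn about y gives the same grasp; the last joint's range is limited). The gripper opens to 85 mm and grips with 20 to 120 N. Pads are 22 mm wide; open, the fingers measure 114 mm over their backs; the gripper's body (76 mm by 85 mm) begins 54 mm behind the grasp point. The pads swing forward as they close: fully open they stand 13 mm farther back than shut.
Start: joints at [0.983, 0.181, 1.607, -0, 1.354, -0.206], TCP at [0.214, 0.534, 0.231] pointing down, gripper open.
Joint ranges: [-2.99, 2.99], [-0.89, 2.07], [0.3, 2.58], [-1.14, 4.28], [0, 2.63], [-3.12, 3.12]. Speed limits (rad/s): [2.57, 2.57, 3.01, 3.14, 3.14, 3.14].

### API

Orientations are given as a unit quaternion [w, x, y, z].
In Python, from bench import ctrl, imaging gives the robot as it stands.
- The arm moves only by the shell command python3 -m jog 'ROWS'. ROWS is JSON, a list of rows, each a list of 3 entries, a list of its own where there are three numbers: the shift along the tool's x, y, z in cm, then the turn, a rotation vector about the tool's x, y, z in rad, then the finger opening in cm, from 0 to 8.54. A call has 1 to 12 rows; each row shifts and turns the pose as measured when the row begins, along the tool's axes as they then stand; what a row does not reach is not made up. A row lasts 1/12 s, in which the tool goes at most 41.7 mm and 7.16 degrees, less where a joint would pass 70% of its speed; a pose out of reach is approached as far as the arm can. A call is refused whole if a number of a shift passes 4.17 or a number of a turn 0.125, either way. A call with a gripper value outside its range is refused whole. The fingers move at their own pace and stop on an object; the grip force is fixed at half the most. Time passes only in rows, so rows that do not move let the fingers close. It gives the time, the measured TCP pose, the force and the opening at its end, in the units of the state.
- ctrl.get_obs(): the state, without advancing time (a new reading comes with each control period).
- imaging.camera(name): name is "scene" or "top"; returns a dict with "frame" (480x640x3 uint8, red, green, blue), "depth" (480x640 float32, m along the optical axis (not along the pixel's ray), 0 where there is no reading), "K" (3x3 intrinsics, pixels), "R" (3x3) and "t" (3): a world point X has camera coordinates R X + t. Camera axes: x right, y down, z forward; pixel columns grow to the right and rows downward; lengths in m; the calibration is good to about 2 mm. A picture is of the moment at which its call begins.
- ctrl.hand_in(): hands the job in, once; it reports no verdict.
The state is a dict: "time_s": time; "q": joint angles; "dq": joint speeds; "joint_efforts": joint torques, N m; "eef_pos": TCP position; "eef_rot": TCP orientation; "wrist_force": force on the tool from outside, world axes, zero at the start; "torque": the same for the moment, N m; "opening": opening from 0.0 (shut) to 1.0 (fully open).
Only numpy, scipy, OpenCV 4.12 (cv2) and the standard library are available. Lean on these libraries where they do the work, as an engineer would, in place of code of your own. Each camera call takes 0.05 s, during which the arm holds its last target. There are 200 camera calls.

## Working session

There is one attempt and no reset: what is moved stays moved. The work goes in short steps, Python scripts to look and compute and a shell command to move; the robot and the scene stay as the last step left them, time stands still between calls to the robot, and variables do not carry over. Pictures are saved under pics/ and viewed, about 8 in all and at most 12, crops included, and the job is handed in when it is done.

```bash
mkdir -p pics; ls
cat > h.py <<'E'
import numpy as np, cv2
from bench import ctrl, imaging
def pts(c):
    d=c["depth"];v,u=np.mgrid[:480,:640];K=c["K"]
    P=np.stack([(u-K[0,2])/K[0,0]*d,(v-K[1,2])/K[1,1]*d,d],-1)
    W=(P-c["t"])@c["R"]; W[d==0]=np.nan
    return W
def ray(c,u,v,z):
    o=-c["R"].T@c["t"]; r=c["R"].T@np.linalg.inv(c["K"])@[u,v,1.]
    return o+r*(z-o[2])/r[2]
def proj(c,X):
    p=c["K"]@(c["R"]@np.array(X)+c["t"]); return p[:2]/p[2]
E
python3 - <<'E'
from h import *
for n in("scene","top"):
    c=imaging.camera(n); cv2.imwrite(f"pics/{n}0.png",c["frame"][...,::-1]); np.savez(f"{n}0.npz",**c)
    print(n,-c["R"].T@c["t"],c["R"][2],c["K"][0,0])
o=ctrl.get_obs();print(o, ctrl.hold_point_z)
E
```

```text
pics
scene [1.10323325 0.40257741 0.68708324] [-0.59964142 -0.46373298 -0.65221307] 510.67969338085686
top [ 0.36307311 -0.00550251  0.99191615] [ 0.22716441  0.0087407  -0.9738172 ] 527.9450028988689
{'time_s': 0.1, 'q': array([ 9.82680930e-01,  1.81456616e-01,  1.60788984e+00,  2.33391348e-05,
        1.35383219e+00, -2.06285322e-01]), 'dq': array([-2.13744169e-05,  9.76588171e-04, -3.35279505e-03, -9.42397449e-04,
        3.42471776e-04, -9.28822654e-04]), 'joint_efforts': array([ 9.48895395e-04, -4.45875692e+01, -3.52241957e+01, -2.16041781e-04,
        3.96660995e-03, -1.26477568e-05]), 'eef_pos': array([0.21394468, 0.53318276, 0.23048874]), 'eef_rot': array([-0.58559022,  0.58599981,  0.39551315, -0.39655727]), 'wrist_force': array([ 0.05923323,  0.26393917, -0.27907805]), 'torque': array([-0.02429247,  0.01227263,  0.00973081]), 'opening': 0.996625231810831} 0.0187
```

View pics/top0.png

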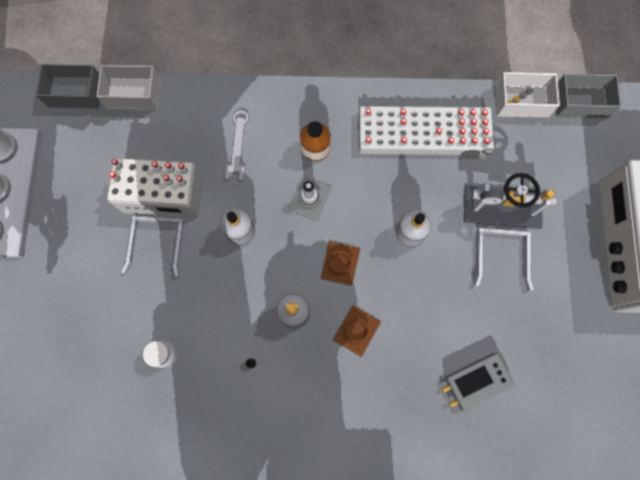

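View pics/scene0.png

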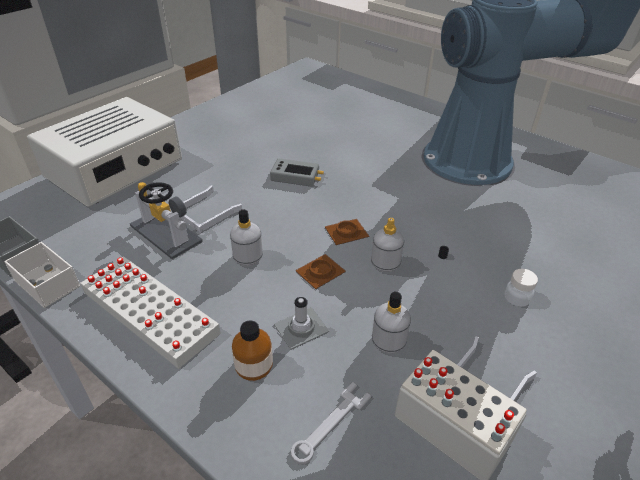

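The top view shows the uncapped canister at about (293,308), the gauge at (309,190), the sampler bay at (155,245) on the left and the refill bay at (505,255) on the right. In the scene view the canister is at (388,245) and the gauge at (301,310). The brown stands are look-alikes.

Run:
```python
from h import *
from scipy.optimize import least_squares
T=dict(np.load("top0.npz"));S=dict(np.load("scene0.npz"))
A,B=pts(T),pts(S)
def near(p,r,z0,z1):
    out=[]
    for W in(A,B):
        W=W.reshape(-1,3);m=(np.hypot(W[:,0]-p[0],W[:,1]-p[1])<r)&(W[:,2]>z0)&(W[:,2]<z1);out.append(W[m])
    return out
def fit(P,R,p):
    return least_squares(lambda x:np.hypot(P[:,0]-x[0],P[:,1]-x[1])-R,p,loss='soft_l1',f_scale=.002).x
def R2(v,r,p,z0,z1,R):
    a,b=near(p,r,z0,z1)
    for n,P in(("top",a),("scene",b),("both",np.r_[a,b])):
        if len(P)>5: print(v,n,len(P),fit(P,R,p).round(4))
can=ray(T,293,308,.11)[:2];g=ray(T,309,186,.066)[:2];print(can,g,ray(S,391,222,.112),ray(S,301,300,.066))
R2("can",.045,can,.012,.06,.029); R2("stem",.025,can,.096,.109,.006);R2("gbarrel",.02,g,.026,.06,.010);R2("chuck",.03,g,.015,.021,.015)
for n,px,z in(("cap1",(233,217),.115),("cap2",(420,219),.115),("solv",(316,128),.095),("jar",(157,352),.055)):print(n,ray(T,*px,z).round(3))
# bays: rail mask points
for n,box in(("L",(100,225,215,285)),("R",(465,228,560,295))):
    W=A[box[1]:box[3],box[0]:box[2]].reshape(-1,3);m=(W[:,2]>.011)&(W[:,2]<.022);P=W[m]
    print(n,len(P),P.min(0).round(3),P.max(0).round(3))
    for x in np.arange(P[:,0].min(),P[:,0].max(),.01):
        q=P[abs(P[:,0]-x)<.003][:,1]
        if len(q):
            mid=(q.min()+q.max())/2; print(round(x,3),q.min().round(3),q.max().round(3),'inner',q[q<mid].max().round(3) if (q<mid).any() else 0,q[q>=mid].min().round(3))
```

```text
[0.45343863 0.04786443] [0.68312458 0.02876161] [0.46544462 0.05746589 0.112     ] [0.6796343  0.02778547 0.066     ]
can top 72 [0.4551 0.0524]
can scene 573 [0.4561 0.0512]
can both 645 [0.456  0.0513]
stem top 26 [0.4553 0.0516]
stem scene 45 [0.4564 0.0517]
stem both 71 [0.4562 0.0516]
gbarrel top 90 [0.6812 0.0311]
gbarrel scene 176 [0.6834 0.03  ]
gbarrel both 266 [0.6826 0.0305]
chuck top 49 [0.6812 0.0306]
chuck scene 56 [0.6839 0.0301]
chuck both 105 [0.6831 0.0303]
cap1 [0.607 0.156 0.115]
cap2 [ 0.61  -0.166  0.115]
solv [0.785 0.018 0.095]
jar [0.378 0.285 0.055]
L 402 [0.518 0.272 0.011] [0.617 0.378 0.021]
0.518 0.272 0.277 inner 0.274 0.275
0.528 0.274 0.378 inner 0.28 0.369
0.538 0.277 0.374 inner 0.283 0.367
0.548 0.276 0.372 inner 0.283 0.366
0.558 0.276 0.371 inner 0.281 0.366
0.568 0.275 0.372 inner 0.281 0.365
0.578 0.275 0.372 inner 0.28 0.364
0.588 0.275 0.37 inner 0.28 0.364
0.598 0.273 0.369 inner 0.28 0.364
0.608 0.274 0.369 inner 0.279 0.364
R 610 [ 0.506 -0.394  0.011] [ 0.623 -0.283  0.022]
0.506 -0.389 -0.384 inner -0.387 -0.386
0.516 -0.389 -0.283 inner -0.381 -0.289
0.526 -0.386 -0.287 inner -0.38 -0.294
0.536 -0.385 -0.289 inner -0.38 -0.296
0.546 -0.386 -0.291 inner -0.38 -0.297
0.556 -0.387 -0.291 inner -0.381 -0.297
0.566 -0.387 -0.292 inner -0.382 -0.297
0.576 -0.389 -0.293 inner -0.382 -0.298
0.586 -0.389 -0.293 inner -0.383 -0.298
0.596 -0.389 -0.294 inner -0.385 -0.299
0.606 -0.391 -0.294 inner -0.385 -0.299
0.616 -0.394 -0.295 inner -0.344 -0.343
```

Run:
```python
import cv2
a=cv2.imread("pics/top0.png");b=cv2.imread("pics/scene0.png")
f=lambda i,x,y,s=80:cv2.resize(i[y:y+s,x:x+s],(390,390),interpolation=cv2.INTER_CUBIC)
import numpy as np
cv2.imwrite("pics/crop.png",cv2.resize(np.vstack([np.hstack([f(a,270,160),f(a,255,270)]),np.hstack([f(b,262,275),f(b,350,205)])]),(600,600)))
```

```text
(no output)
```

View pics/crop.png

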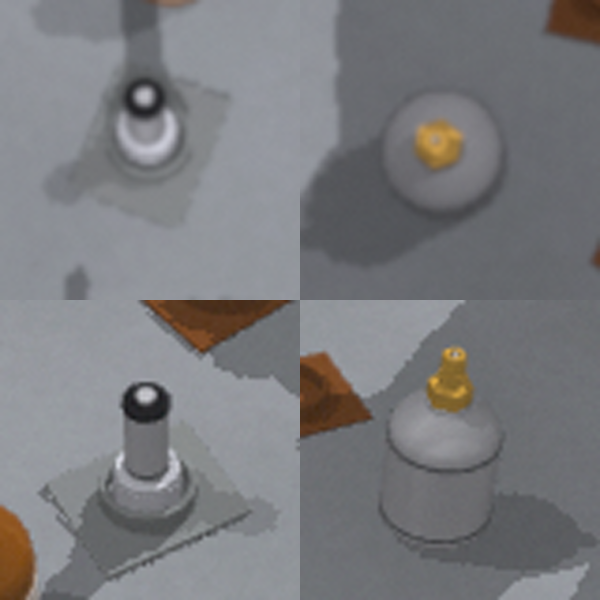

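```bash
cat >> h.py <<'E'
from scipy.spatial.transform import Rotation as Ro
def tool():
    o=ctrl.get_obs();q=o["eef_rot"];return o,Ro.from_quat([q[1],q[2],q[3],q[0]]).as_matrix()
def go(p,xdir=(0,-1,0),q=False):
    "print shift (cm, tool axes) to p and turn to have tool z down, x along xdir"
    o,R=tool();x=np.array(xdir,float);x/=np.linalg.norm(x);z=np.array([0,0,-1.]);D=np.c_[x,np.cross(z,x),z]
    print("tcp",o["eef_pos"].round(4),"F",o["wrist_force"].round(1),"open",round(float(o["opening"]),3),"t",round(o["time_s"],2),"q6",o["q"][5].round(2))
    print("shift cm",((R.T@(np.array(p)-o["eef_pos"]))*100).round(2),"after turn",((D.T@(np.array(p)-o["eef_pos"]))*100).round(2),"turn",Ro.from_matrix(R.T@D).as_rotvec().round(4))
E
python3 - <<'E'
from h import *
T=dict(np.load("top0.npz"));S=dict(np.load("scene0.npz"))
print(tool()[1].round(3))
print(ray(T,291,307.3,.112),ray(S,391.9,219.4,.112),ray(T,308.7,185.3,.073),ray(S,301.2,299.8,.073))
for x in((0,-1,0),(0,1,0)): go((.6825,.0303,.14),x)
E
```

```text
[[ 0.373 -0.001 -0.928]
 [ 0.928 -0.001  0.373]
 [-0.002 -1.     0.   ]]
[0.45432181 0.05110999 0.112     ] [0.45809021 0.05461765 0.112     ] [0.68204337 0.02908976 0.073     ] [0.68387478 0.0319758  0.073     ]
tcp [0.2139 0.5332 0.2305] F [ 0.1  0.3 -0.3] open 0.997 t 0.1 q6 -0.21
shift cm [-29.19   9.07 -62.22] after turn [ 50.29 -46.86   9.05] turn [-0.3873  2.0125  2.0112]
tcp [0.2139 0.5332 0.2305] F [ 0.1  0.3 -0.3] open 0.997 t 0.1 q6 -0.21
shift cm [-29.19   9.07 -62.22] after turn [-50.29  46.86   9.05] turn [-1.5506 -0.2984 -0.3007]
```

```bash
sed -i 's/xdir=(0,-1,0)/xdir=(0,1,0)/; s/;z=np.array(\[0,0,-1.\]);D=.*/;y=np.array([0,0,-1.]);D=np.c_[x,y,np.cross(x,y)]/' h.py
python3 -c "
from h import *
go((.6825,.0303,.15))"
python3 -m jog '[[[0,0,0],[0,0.1,0],4.5],[[0,0,0],[0,0.1,0],4.5],[[0,0,0],[0,0.1,0],4.5]]'
python3 -c "
from h import *
go((.6825,.0303,.15))"
```

```text
tcp [0.2139 0.5332 0.2305] F [ 0.1  0.3 -0.3] open 0.997 t 0.1 q6 -0.21
shift cm [-29.19   8.07 -62.22] after turn [-50.29   8.05 -46.86] turn [-0.0006 -0.3818 -0.0015]
time_s: 0.35
eef_pos: [0.2134, 0.5323, 0.2288]
eef_rot: [-0.639, 0.641, 0.3, -0.303]
wrist_force: [-0.1, -0.5, 0.8]
opening: 0.604
tcp [0.2134 0.5323 0.2288] F [-0.1 -0.5  0.8] open 0.604 t 0.35 q6 0.1
shift cm [ -8.76   7.96 -68.14] after turn [-50.2    7.88 -46.91] turn [-0.0012 -0.6908 -0.0047]
```

```bash
python3 -m jog '[[[0,0,-4],[0,-0.115,0],4.5],[[-0.4,0,-4],[0,-0.115,0],4.5],[[-0.8,0,-4],[0,-0.115,0],4.5],[[-1.2,0,-4],[0,-0.115,0],4.5],[[-1.8,0,-3.5],[0,-0.115,0],4.5],[[-2.2,0,-3.5],[0,-0.115,0],4.5],[[-3,0,-3],[0,0,0],4.5],[[-3,0,-3],[0,0,0],4.5],[[-3,0,-3],[0,0,0],4.5],[[-3,0,-3],[0,0,0],4.5],[[-3,0,-3],[0,0,0],4.5],[[-3,0,-3],[0,0,0],4.5]]'
python3 -c "
from h import *
go((.6825,.0303,.15))"
```

```text
time_s: 1.35
eef_pos: [0.5618, 0.2027, 0.2229]
eef_rot: [0.504, -0.501, -0.493, 0.501]
wrist_force: [0.4, 0.2, -0.7]
opening: 0.523
tcp [0.5618 0.2027 0.2229] F [ 0.4  0.2 -0.7] open 0.523 t 1.35 q6 -1.41
shift cm [-17.06   7.24 -12.35] after turn [-17.24   7.29 -12.07] turn [-0.0115 -0.0116 -0.0052]
```

```bash
python3 -m jog '[[[-3,0.5,-2.2],[-0.006,-0.006,-0.003],4.5],[[-3,1,-2.2],[-0.004,-0.004,-0.002],4.5],[[-3,1,-2.2],[0,0,0],4.5],[[-3,1,-2.2],[0,0,0],4.5],[[-3,1,-2.2],[0,0,0],4.5],[[-1.5,0.7,-1],[0,0,0],4.5],[[0,0,0],[0,0,0],4.5]]'
python3 -c "
from h import *
go((.6825,.0303,.12))"
```

```text
time_s: 1.93
eef_pos: [0.689, 0.0197, 0.1652]
eef_rot: [0.503, -0.502, -0.497, 0.498]
wrist_force: [-0.5, 0.6, 0.5]
opening: 0.526
tcp [0.689  0.0197 0.1652] F [-0.5  0.6  0.5] open 0.526 t 1.93 q6 -1.7
shift cm [1.06 4.52 0.65] after turn [1.06 4.52 0.65] turn [-0.002  -0.0092 -0.0009]
```

```bash
python3 -m jog '[[[1.06,2,0.65],[-0.002,-0.009,0],4.5],[[0,2.3,0],[0,0,0],4.5],[[0,0,0],[0,0,0],4.5],[[0,0,0],[0,0,0],4.5]]'
python3 - <<'E'
from h import *
go((.6827,.0305,.0415))
for n in("scene","top"):
    c=imaging.camera(n); cv2.imwrite(f"pics/{n}1.png",c["frame"][...,::-1])
    o=ctrl.get_obs();print(n,proj(c,o["eef_pos"]),proj(c,(.6827,.0305,.073)))
    f=c["frame"][...,::-1]
    u,v=proj(c,o["eef_pos"]).astype(int); cv2.imwrite(f"pics/{n}1c.png",cv2.resize(f[max(v-60,0):v+60,u-60:u+60],(400,400)))
a=cv2.imread("pics/scene1c.png");b=cv2.imread("pics/top1c.png");cv2.imwrite("pics/c1.png",np.hstack([a,b]))
E
```

```text
time_s: 2.27
eef_pos: [0.6817, 0.0295, 0.1199]
eef_rot: [0.502, -0.5, -0.498, 0.5]
wrist_force: [0.5, 0.4, 0.3]
opening: 0.533
tcp [0.6817 0.0295 0.1199] F [0.5 0.4 0.3] open 0.533 t 2.27 q6 -1.7
shift cm [ 0.1   7.84 -0.12] after turn [ 0.1   7.84 -0.1 ] turn [-0.0026 -0.0037  0.0001]
scene [300.78640349 277.86300273] [300.98079584 298.94938989]
top [307.69562328 176.37819666] [307.94101719 184.94460551]
```

View pics/c1.png

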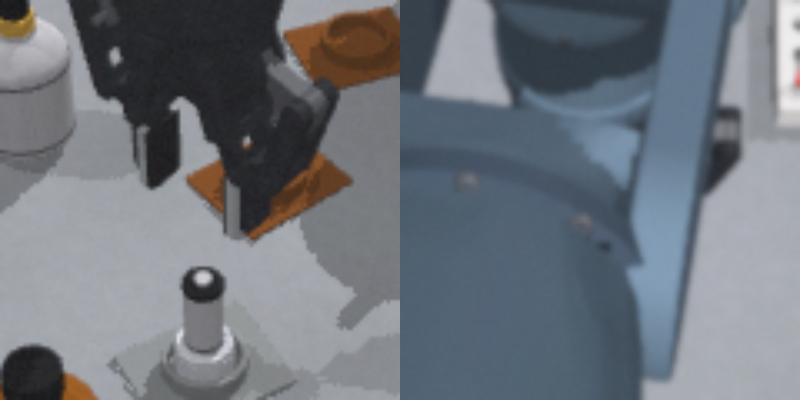

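The scene crop shows the open fingers centred over the gauge, so I'll descend and grip it.

```bash
python3 -m jog '[[[0.1,2,-0.1],[-0.002,-0.003,0],4.5],[[0,2,0],[0,0,0],4.5],[[0,2,0],[0,0,0],4.5],[[0,1.2,0],[0,0,0],4.5],[[0,0.6,0],[0,0,0],4.5],[[0,0,0],[0,0,0],4.5],[[0,0,0],[0,0,0],4.5]]'
python3 -c "
from h import *
go((.6827,.0305,.0415))"
```

```text
time_s: 2.95
eef_pos: [0.6906, 0.0326, 0.0529]
eef_rot: [-0.494, 0.504, 0.505, -0.497]
wrist_force: [0.3, 0.4, 0.3]
opening: 0.525
tcp [0.6906 0.0326 0.0529] F [0.3 0.4 0.3] open 0.525 t 2.95 q6 -1.7
shift cm [-0.21  1.12  0.82] after turn [-0.21  1.14  0.79] turn [ 0.0183  0.0033 -0.0022]
```

```bash
python3 -m jog '[[[-0.2,0,0.8],[0.018,0.003,-0.002],4.5],[[0,0,0],[0,0,0],4.5],[[0,0.6,0],[0,0,0],4.5],[[0,0.5,0],[0,0,0],4.5],[[0,0,0],[0,0,0],4.5]]'
python3 -c "
from h import *
go((.6827,.0305,.0415))"
```

```text
time_s: 3.37
eef_pos: [0.6849, 0.03, 0.0462]
eef_rot: [-0.498, 0.502, 0.501, -0.499]
wrist_force: [-0.9, 0.5, -1.8]
opening: 0.525
tcp [0.6849 0.03   0.0462] F [-0.9  0.5 -1.8] open 0.525 t 3.37 q6 -1.7
shift cm [0.06 0.47 0.22] after turn [0.05 0.47 0.22] turn [ 0.0059 -0.     -0.0011]
```

```bash
python3 -m jog '[[[0.05,0.3,0.3],[0.006,0,0],4.5],[[0,0.3,0],[0,0,0],4.5],[[0,0,0],[0,0,0],4.5]]'
python3 -c "
from h import *
go((.6827,.0305,.0415))"
```

```text
time_s: 3.62
eef_pos: [0.6816, 0.0304, 0.0395]
eef_rot: [0.5, -0.5, -0.499, 0.5]
wrist_force: [-0.4, 0.3, -0.3]
opening: 0.528
tcp [0.6816 0.0304 0.0395] F [-0.4  0.3 -0.3] open 0.528 t 3.62 q6 -1.7
shift cm [ 0.01 -0.2  -0.11] after turn [ 0.01 -0.2  -0.11] turn [-0.0008 -0.0002 -0.001 ]
```

```bash
python3 -m jog '[[[0,-0.25,-0.12],[0,0,0],4.5],[[0,0,0],[0,0,0],4.5],[[0,0,0],[0,0,0],0],[[0,0,0],[0,0,0],0],[[0,0,0],[0,0,0],0],[[0,0,0],[0,0,0],0],[[0,0,0],[0,0,0],0],[[0,0,0],[0,0,0],0]]'
python3 -c "
from h import *
go((.6827,.0305,.0415))"
```

```text
time_s: 4.28
eef_pos: [0.6829, 0.0306, 0.042]
eef_rot: [0.5, -0.5, -0.5, 0.501]
wrist_force: [0.4, -0.3, -0.6]
opening: 0.216
tcp [0.6829 0.0306 0.042 ] F [ 0.4 -0.3 -0.6] open 0.216 t 4.28 q6 -1.7
shift cm [-0.01  0.05  0.02] after turn [-0.01  0.05  0.02] turn [-0.0011  0.     -0.0009]
```

```bash
python3 -m jog '[[[0,-1,0],[0,0,0],0],[[0,-2,0],[0,0,0],0],[[0,-3,0],[0,0,0],0],[[0,-3,0],[0,0,0],0],[[0,-3,0],[0,0,0],0],[[0,-3,0],[0,0,0],0],[[0,-1,0],[0,0,0],0],[[0,0,1],[0,0,0],0],[[0.2,0,2],[0,0,0],0],[[0.3,0,2.5],[0,0,0],0],[[0.3,0,2.5],[0,0,0],0],[[0.3,0,2.5],[0,0,0],0]]'
python3 -c "
from h import *
go((.4565,.052,.18))"
```

```text
time_s: 5.28
eef_pos: [0.5756, 0.0408, 0.2099]
eef_rot: [0.501, -0.5, -0.499, 0.501]
wrist_force: [-0.3, 0.2, -1.0]
opening: 0.221
tcp [0.5756 0.0408 0.2099] F [-0.3  0.2 -1. ] open 0.221 t 5.28 q6 -1.7
shift cm [ 1.1   3.02 11.9 ] after turn [ 1.12  2.99 11.91] turn [-0.0032 -0.0017 -0.0011]
```

```bash
python3 -m jog '[[[0.3,0,2.5],[-0.003,-0.002,0],0],[[0.3,0,2.5],[0,0,0],0],[[0.2,0,2.5],[0,0,0],0],[[0.2,0,2],[0,0,0],0],[[0,0,1],[0,0,0],0],[[0,0,0],[0,0,0],0],[[0,0,0],[0,0,0],0]]'
python3 -c "
from h import *
go((.4565,.052,.18))"
```

```text
time_s: 5.87
eef_pos: [0.4575, 0.0528, 0.2055]
eef_rot: [0.502, -0.498, -0.498, 0.502]
wrist_force: [0.6, -0.1, -1.2]
opening: 0.219
tcp [0.4575 0.0528 0.2055] F [ 0.6 -0.1 -1.2] open 0.219 t 5.87 q6 -1.71
shift cm [-0.08  2.55  0.08] after turn [-0.08  2.55  0.1 ] turn [-0.0077  0.0011 -0.0001]
```

```bash
python3 -m jog '[[[-0.08,1,0.1],[-0.007,0,0],0],[[0,1.5,0],[0,0,0],0],[[0,1.2,0],[0,0,0],0],[[0,0.2,0],[0,0,0],0],[[0,0,0],[0,0,0],0],[[0,0,0],[0,0,0],0]]'
python3 - <<'E'
from h import *
go((.4565,.052,.16))
c=imaging.camera("scene"); np.savez("scene2.npz",**c)
o=ctrl.get_obs(); p=o["eef_pos"]
f=c["frame"][...,::-1]; v0,u0=150,345
print(proj(c,p-[0,0,.038]),proj(c,(.4562,.0516,.112)))
cv2.imwrite("pics/s2c.png",cv2.resize(f[v0:v0+100,u0:u0+100],(600,600),interpolation=cv2.INTER_CUBIC))
W=pts(c).reshape(-1,3)
for n,z0,z1,R in(("chuck",p[2]-.035,p[2]-.019,.015),("stem",.096,.11,.006)):
    m=(np.hypot(*(W[:,:2]-p[:2]).T)<.03)&(W[:,2]>z0)&(W[:,2]<z1);P=W[m]
    from scipy.optimize import least_squares
    print(n,m.sum(),least_squares(lambda x:np.hypot(P[:,0]-x[0],P[:,1]-x[1])-R,p[:2],loss='soft_l1',f_scale=.002).x)
E
```

```text
time_s: 6.37
eef_pos: [0.4613, 0.0511, 0.166]
eef_rot: [-0.499, 0.501, 0.501, -0.499]
wrist_force: [0.6, -0.0, -1.4]
opening: 0.213
tcp [0.4613 0.0511 0.166 ] F [ 0.6 -0.  -1.4] open 0.213 t 6.37 q6 -1.72
shift cm [0.09 0.6  0.48] after turn [0.09 0.6  0.48] turn [ 0.0035  0.0003 -0.0005]
[390.12292051 212.36914585] [391.06814639 218.23179052]
chuck 134 [0.46189369 0.05030659]
stem 44 [0.45631836 0.05170259]
```

View pics/s2c.png

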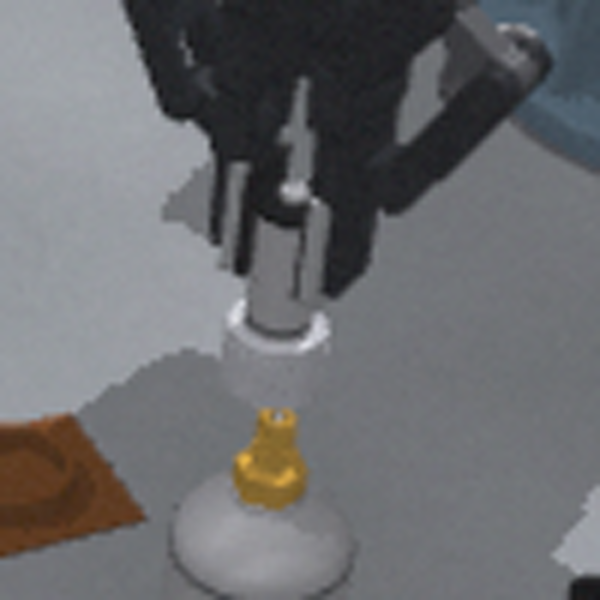

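The gauge hangs upright over the stem. Relative to it, the chuck is 5.6 mm off in x and 1.4 mm off in y, so I'll correct that before lowering.

```bash
python3 -m jog '[[[0.14,0,0.56],[0.0035,0,0],0],[[0,0,0],[0,0,0],0],[[0,0,0],[0,0,0],0]]'
python3 -c "
from h import *
go((.4557,.0525,.155))"
```

```text
time_s: 6.67
eef_pos: [0.4567, 0.0524, 0.1678]
eef_rot: [-0.499, 0.501, 0.5, -0.5]
wrist_force: [-0.4, -0.1, -1.7]
opening: 0.216
tcp [0.4567 0.0524 0.1678] F [-0.4 -0.1 -1.7] open 0.216 t 6.67 q6 -1.72
shift cm [0.01 1.28 0.11] after turn [0.01 1.28 0.1 ] turn [ 0.0026  0.0001 -0.0009]
```

```bash
python3 -m jog '[[[0,0.3,0.11],[0.003,0,-0.001],0],[[0,0.4,0],[0,0,0],0],[[0,0.3,0],[0,0,0],0],[[0,0.1,0],[0,0,0],0],[[0,0.1,0],[0,0,0],0],[[0,0,0],[0,0,0],0],[[0,0,0],[0,0,0],0]]'
python3 -c "
from h import *
go((.4557,.0525,.15))"
```

```text
time_s: 7.25
eef_pos: [0.4559, 0.0524, 0.1553]
eef_rot: [-0.5, 0.5, 0.5, -0.5]
wrist_force: [-0.1, 0.1, -2.1]
opening: 0.218
tcp [0.4559 0.0524 0.1553] F [-0.1  0.1 -2.1] open 0.218 t 7.25 q6 -1.72
shift cm [0.01 0.53 0.02] after turn [0.01 0.53 0.02] turn [ 0.001   0.0003 -0.0001]
```

```bash
python3 -m jog '[[[0,0.1,0],[0,0,0],0],[[0,0.1,0],[0,0,0],0],[[0,0.1,0],[0,0,0],0],[[0,0.1,0],[0,0,0],0],[[0,0.1,0],[0,0,0],0],[[0,0.1,0],[0,0,0],0],[[0,0.1,0],[0,0,0],0],[[0,0.1,0],[0,0,0],0]]'
python3 -c "
from h import *
go((.4557,.0525,.139))"
```

```text
time_s: 7.92
eef_pos: [0.4562, 0.0523, 0.1469]
eef_rot: [-0.499, 0.5, 0.5, -0.5]
wrist_force: [-0.7, -0.4, -2.4]
opening: 0.217
tcp [0.4562 0.0523 0.1469] F [-0.7 -0.4 -2.4] open 0.217 t 7.92 q6 -1.72
shift cm [0.02 0.79 0.06] after turn [0.02 0.79 0.05] turn [ 0.0018  0.0003 -0.0001]
```

```bash
python3 -m jog '[[[0,0.1,0],[0.001,0,0],0],[[0,0.1,0],[0,0,0],0],[[0,0.1,0],[0,0,0],0],[[0,0.1,0],[0,0,0],0],[[0,0.1,0],[0,0,0],0]]'
python3 -c "
from h import *
go((.4557,.0525,.139))"
```

```text
time_s: 8.33
eef_pos: [0.4568, 0.0523, 0.1424]
eef_rot: [-0.499, 0.5, 0.5, -0.5]
wrist_force: [-2.3, 0.5, 4.8]
opening: 0.217
tcp [0.4568 0.0523 0.1424] F [-2.3  0.5  4.8] open 0.217 t 8.33 q6 -1.72
shift cm [0.02 0.34 0.11] after turn [0.02 0.34 0.11] turn [ 0.0015  0.0004 -0.0003]
```

```bash
python3 -m jog '[[[0,0.1,0.06],[0.001,0,0],0],[[0,0.1,0.04],[0,0,0],0],[[0,0.1,0.02],[0,0,0],0]]'
python3 -c "
from h import *
go((.4557,.0525,.139))"
```

```text
time_s: 8.58
eef_pos: [0.4569, 0.0523, 0.1414]
eef_rot: [-0.499, 0.501, 0.501, -0.499]
wrist_force: [-1.9, 0.8, 7.8]
opening: 0.217
tcp [0.4569 0.0523 0.1414] F [-1.9  0.8  7.8] open 0.217 t 8.58 q6 -1.72
shift cm [0.02 0.24 0.12] after turn [0.02 0.24 0.12] turn [ 0.0033  0.0006 -0.0005]
```

```bash
python3 -m jog '[[[0,0.15,0.08],[0.003,0,0],0],[[0,0.15,0.06],[0.002,0,0],0],[[0,0.15,0.04],[0,0,0],0]]'
python3 -c "
from h import *
go((.4557,.0525,.139))"
```

```text
time_s: 8.83
eef_pos: [0.457, 0.0522, 0.1398]
eef_rot: [-0.499, 0.501, 0.501, -0.5]
wrist_force: [-2.7, 0.4, 7.9]
opening: 0.219
tcp [0.457  0.0522 0.1398] F [-2.7  0.4  7.9] open 0.219 t 8.83 q6 -1.72
shift cm [0.03 0.08 0.13] after turn [0.03 0.08 0.13] turn [ 0.0024  0.0007 -0.0008]
```

```bash
python3 -m jog '[[[0,0.15,0.08],[0.002,0,0],0],[[0,0.15,0.06],[0.001,0,0],0]]'
python3 -m jog '[[[0,0.15,0.06],[0.001,0,0],0]]'
```

```text
time_s: 9.0
eef_pos: [0.4569, 0.0523, 0.1388]
eef_rot: [-0.499, 0.501, 0.501, -0.5]
wrist_force: [-2.3, 0.8, 11.0]
opening: 0.219
time_s: 9.08
eef_pos: [0.4572, 0.0522, 0.1388]
eef_rot: [-0.499, 0.501, 0.501, -0.5]
wrist_force: [-3.3, 0.7, 16.3]
opening: 0.212
```

```bash
python3 -m jog '[[[0,0.1,0],[0,0,0],0]]'; python3 -m jog '[[[0,0.12,0],[0,0,0],0],[[0,0.12,0],[0,0,0],0]]'
python3 - <<'E'
from h import *
c=imaging.camera("scene"); f=c["frame"][...,::-1]; v0,u0=150,345
cv2.imwrite("pics/s3c.png",cv2.resize(f[v0:v0+100,u0:u0+100],(600,600),interpolation=cv2.INTER_CUBIC))
E
```

```text
time_s: 9.17
eef_pos: [0.458, 0.0522, 0.1391]
eef_rot: [-0.498, 0.501, 0.501, -0.499]
wrist_force: [-3.2, -0.1, 7.8]
opening: 0.22
time_s: 9.33
eef_pos: [0.4595, 0.0521, 0.1394]
eef_rot: [-0.497, 0.502, 0.502, -0.499]
wrist_force: [-4.2, 1.0, 11.5]
opening: 0.215
```

View pics/s3c.png

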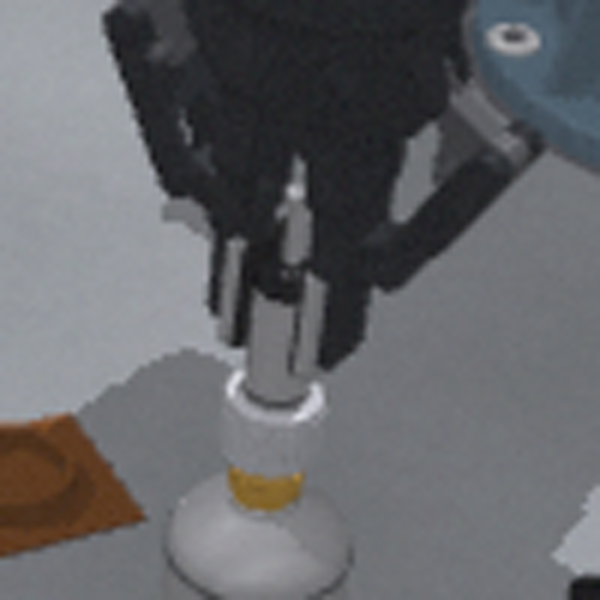

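The rod is out, with its round end at about (295,190). I'll straighten the slight tilt and press firmly once more to be sure it is home.

```bash
python3 -c "
from h import *
go((.457,.0525,.139))"; python3 -m jog '[[[0,0.12,0.2],[0.01,0.001,-0.002],0]]';  python3 -m jog '[[[0,0.17,0.15],[0.006,0,0],0]]'; python3 -m jog '[[[0,0.2,0.1],[0.004,0,0],0]]'; python3 -c "
from h import *
go((.457,.0525,.139))"
```

```text
tcp [0.4597 0.052  0.1394] F [-2.8  1.  10.3] open 0.217 t 9.38 q6 -1.72
shift cm [0.05 0.04 0.27] after turn [0.05 0.04 0.27] turn [ 0.0086  0.0015 -0.0021]
time_s: 9.47
eef_pos: [0.4583, 0.052, 0.1393]
eef_rot: [0.5, -0.5, -0.5, 0.5]
wrist_force: [-1.7, 0.1, 6.7]
opening: 0.219
time_s: 9.55
eef_pos: [0.4575, 0.052, 0.1389]
eef_rot: [0.501, -0.499, -0.499, 0.501]
wrist_force: [-3.9, 1.0, 14.3]
opening: 0.222
time_s: 9.63
eef_pos: [0.4576, 0.0521, 0.1387]
eef_rot: [0.501, -0.498, -0.499, 0.502]
wrist_force: [-3.9, 1.2, 19.9]
opening: 0.217
tcp [0.4576 0.0521 0.1387] F [-3.9  1.2 19.9] open 0.217 t 9.63 q6 -1.72
shift cm [ 0.04 -0.03  0.06] after turn [ 0.04 -0.03  0.06] turn [-0.0063  0.0008 -0.0003]
```

```bash
python3 -m jog '[[[0,-0.2,0.06],[-0.006,0,0],0],[[0,-0.3,0],[0,0,0],0],[[0,-0.5,0],[0,0,0],0],[[0,-0.6,0],[0,0,0],0],[[0,-1,0],[0,0,0],0],[[0,-2,0],[0,0,0],0],[[0,-2,0],[0,0,0],0],[[0,-1,0],[0,0,0],0],[[0,0,0],[0,0,0],0]]'; python3 -c "
from h import *
go((.6827,.0305,.2))"
```

```text
time_s: 10.38
eef_pos: [0.4567, 0.0522, 0.2201]
eef_rot: [0.5, -0.5, -0.5, 0.501]
wrist_force: [0.3, 0.1, -1.1]
opening: 0.216
tcp [0.4567 0.0522 0.2201] F [ 0.3  0.1 -1.1] open 0.216 t 10.38 q6 -1.72
shift cm [ -2.18   1.98 -22.6 ] after turn [ -2.17   2.01 -22.6 ] turn [-0.0013  0.0007 -0.0001]
```

```bash
python3 -m jog '[[[0,0,-1],[0,0,0],0],[[-0.3,0,-2.5],[0,0,0],0],[[-0.3,0,-3],[0,0,0],0],[[-0.3,0,-3],[0,0,0],0],[[-0.3,0,-3],[0,0,0],0],[[-0.3,0,-3],[0,0,0],0],[[-0.3,0,-3],[0,0,0],0],[[-0.3,0,-2],[0,0,0],0],[[0,0,-1],[0,0,0],0],[[0,0,0],[0,0,0],0],[[0,0,0],[0,0,0],0]]'; python3 -c "
from h import *
go((.6827,.0305,.1))"
```

```text
time_s: 11.3
eef_pos: [0.678, 0.0307, 0.2085]
eef_rot: [0.503, -0.497, -0.498, 0.502]
wrist_force: [-0.8, 0.2, -1.4]
opening: 0.219
tcp [0.678  0.0307 0.2085] F [-0.8  0.2 -1.4] open 0.219 t 11.3 q6 -1.7
shift cm [-0.03 10.84 -0.58] after turn [-0.02 10.85 -0.47] turn [-0.0101  0.0005  0.0009]
```

```bash
python3 -m jog '[[[0,1,-0.5],[-0.01,0,0],0],[[0,2,0],[0,0,0],0],[[0,2,0],[0,0,0],0],[[0,2,0],[0,0,0],0],[[0,2,0],[0,0,0],0],[[0,2,0],[0,0,0],0],[[0,1,0],[0,0,0],0],[[0,0,0],[0,0,0],0],[[0,0,0],[0,0,0],0]]'; python3 -c "
from h import *
go((.6827,.0305,.06))"
```

```text
time_s: 12.05
eef_pos: [0.6748, 0.0324, 0.0821]
eef_rot: [0.501, -0.498, -0.499, 0.501]
wrist_force: [-0.1, 0.3, -0.4]
opening: 0.216
tcp [0.6748 0.0324 0.0821] F [-0.1  0.3 -0.4] open 0.216 t 12.05 q6 -1.7
shift cm [-0.2  2.2 -0.8] after turn [-0.19  2.21 -0.79] turn [-0.0055  0.0017  0.0014]
```

```bash
python3 -m jog '[[[-0.2,0,-0.8],[-0.005,0.002,0.001],0],[[0,0.5,0],[0,0,0],0],[[0,0.6,0],[0,0,0],0],[[0,0.4,0],[0,0,0],0],[[0,0,0],[0,0,0],0],[[0,0,0],[0,0,0],0]]'; python3 -c "
from h import *
go((.6827,.0305,.042))"
```

```text
time_s: 12.55
eef_pos: [0.6869, 0.0299, 0.0714]
eef_rot: [-0.498, 0.502, 0.502, -0.498]
wrist_force: [1.0, -1.0, -1.1]
opening: 0.215
tcp [0.6869 0.0299 0.0714] F [ 1.  -1.  -1.1] open 0.215 t 12.55 q6 -1.7
shift cm [0.07 2.94 0.44] after turn [0.06 2.94 0.42] turn [ 0.0085 -0.0004 -0.0008]
```

```bash
python3 -m jog '[[[0.06,0,0.42],[0.008,0,0],0],[[0,0.4,0],[0,0,0],0],[[0,0.5,0],[0,0,0],0],[[0,0.2,0],[0,0,0],0],[[0,0,0],[0,0,0],0],[[0,0,0],[0,0,0],0]]'; python3 -c "
from h import *
go((.6827,.0305,.042))"
```

```text
time_s: 13.05
eef_pos: [0.6823, 0.0306, 0.0597]
eef_rot: [-0.5, 0.5, 0.5, -0.5]
wrist_force: [0.3, -0.8, -2.2]
opening: 0.218
tcp [0.6823 0.0306 0.0597] F [ 0.3 -0.8 -2.2] open 0.218 t 13.05 q6 -1.7
shift cm [-0.01  1.77 -0.04] after turn [-0.01  1.77 -0.04] turn [ 0.0001 -0.0002 -0.0008]
```

Position is good, so I'll lower the gauge slowly into the cup.

```bash
python3 -m jog '[[[0,0.3,-0.04],[0,0,0],0],[[0,0.3,0],[0,0,0],0],[[0,0.3,0],[0,0,0],0],[[0,0.2,0],[0,0,0],0],[[0,0.2,0],[0,0,0],0],[[0,0.15,0],[0,0,0],0],[[0,0.1,0],[0,0,0],0],[[0,0,0],[0,0,0],0]]'; python3 -c "
from h import *
go((.6827,.0305,.042))"
```

```text
time_s: 13.72
eef_pos: [0.6827, 0.0306, 0.0422]
eef_rot: [0.5, -0.5, -0.5, 0.5]
wrist_force: [-0.8, -0.2, -1.4]
opening: 0.218
tcp [0.6827 0.0306 0.0422] F [-0.8 -0.2 -1.4] open 0.218 t 13.72 q6 -1.7
shift cm [-0.01  0.02 -0.  ] after turn [-0.01  0.02 -0.  ] turn [-0.0003 -0.0003 -0.0008]
```

```bash
python3 -m jog '[[[0,0.07,0],[0,0,0],0],[[0,0.07,0],[0,0,0],0]]'; python3 -m jog '[[[0,0.06,0],[0,0,0],0]]'
```

```text
time_s: 13.88
eef_pos: [0.6832, 0.0306, 0.0419]
eef_rot: [-0.5, 0.5, 0.5, -0.5]
wrist_force: [-3.1, -0.2, 5.3]
opening: 0.215
time_s: 13.97
eef_pos: [0.6833, 0.0306, 0.0419]
eef_rot: [-0.5, 0.5, 0.5, -0.5]
wrist_force: [-2.1, -0.7, 2.7]
opening: 0.218
```

Seated at 41.9 mm, the same height as when I picked it up. Next I'll release it, rise clear and move back over the canister to look.

```bash
python3 -m jog '[[[0,0,0],[0,0,0],4.5],[[0,0,0],[0,0,0],4.5],[[0,0,0],[0,0,0],4.5],[[0,-0.5,0],[0,0,0],4.5],[[0,-1.5,0],[0,0,0],4.5],[[0,-3,0],[0,0,0],4.5],[[0,-3,0],[0,0,0],4.5],[[0,-3,0],[0,0,0],4.5],[[0,-3,0],[0,0,0],4.5],[[0,-3,0],[0,0,0],4.5],[[0,-2,1],[0,0,0],4.5],[[0,0,2],[0,0,0],4.5]]'
python3 -m jog '[[[0.3,0,3],[0,0,0],4.5],[[0.3,0,3],[0,0,0],4.5],[[0.3,0,3],[0,0,0],4.5],[[0.3,0,3],[0,0,0],4.5],[[0.3,0,3],[0,0,0],4.5],[[0.3,0,2],[0,0,0],4.5],[[0.2,0,1],[0,0,0],4.5],[[0,0,0],[0,0,0],4.5],[[0,0,0],[0,0,0],4.5]]'
python3 - <<'E'
from h import *
go((.456,.0515,.15))
c=imaging.camera("scene"); np.savez("scene4.npz",**c)
f=c["frame"][...,::-1]
for h in(.07,.073,.083,.092,.095,.106):print(h,proj(c,(.683,.0303,h)).round(1))
a=cv2.resize(f[240:340,250:350],(400,400),interpolation=cv2.INTER_CUBIC);b=cv2.resize(f[180:280,340:440],(400,400),interpolation=cv2.INTER_CUBIC)
cv2.imwrite("pics/s4.png",np.hstack([a,b]))
W=pts(c);w=W[240:340,250:350].reshape(-1,3);w=w[np.hypot(w[:,0]-.683,w[:,1]-.0303)<.02];print("top z",np.nanmax(w[:,2]))
E
```

```text
time_s: 14.97
eef_pos: [0.6543, 0.0303, 0.2477]
eef_rot: [-0.499, 0.502, 0.501, -0.499]
wrist_force: [0.7, -0.5, 0.9]
opening: 0.527
time_s: 15.72
eef_pos: [0.467, 0.051, 0.2618]
eef_rot: [-0.491, 0.509, 0.506, -0.494]
wrist_force: [-0.0, 0.0, 1.6]
opening: 0.526
tcp [0.467  0.051  0.2618] F [-0.   0.   1.6] open 0.526 t 15.72 q6 -1.71
shift cm [ 0.1  11.14  1.43] after turn [ 0.05 11.18  1.1 ] turn [ 0.0296 -0.0007 -0.005 ]
0.07 [300.8 300.3]
0.073 [300.8 299. ]
0.083 [300.7 294.8]
0.092 [300.6 290.9]
0.095 [300.6 289.6]
0.106 [300.5 284.7]
top z 0.09850458685504783
```

View pics/s4.png

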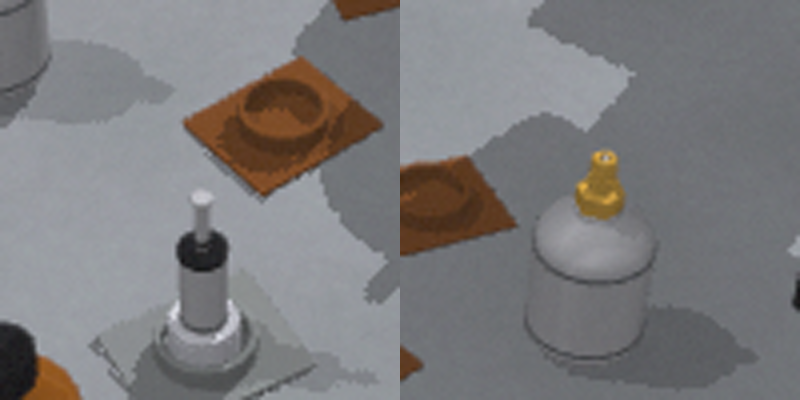

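Run:
```python
from h import *
a=np.load("scene0.npz")["frame"];b=np.load("scene4.npz")["frame"]
for v in range(283,312):print(v,a[v,296:306].mean(-1).astype(int),b[v,296:306].mean(-1).astype(int))
W=pts(dict(np.load("scene4.npz")))
print(W[284:303,300:302,2].round(4).T); W=pts(dict(np.load("scene0.npz")));print(W[294:305,300:302,2].round(4).T)
c=b[278:318,280:320,::-1];cv2.imwrite("pics/z.png",np.hstack([cv2.resize(x[278:318,280:320,::-1],(400,400),interpolation=cv2.INTER_CUBIC) for x in(a,b)]))
```

```text
283 [155 156 155 157 156 156 156 155 155 151] [156 159 161 157 159 159 159 158 158 153]
284 [154 154 154 154 155 154 154 155 155 156] [158 158 157 157 158 157 156 156 159 158]
285 [155 152 153 153 153 152 154 155 153 155] [157 158 155 155 155 157 154 157 159 157]
286 [155 154 153 151 151 153 153 156 156 155] [158 157 157 156 155 156 156 158 159 159]
287 [155 153 155 154 154 153 155 156 153 154] [157 157 161 174 176 165 159 158 158 157]
288 [155 152 155 152 155 154 154 156 155 155] [158 160 183 192 196 193 183 158 160 159]
289 [155 155 156 154 155 155 157 155 156 154] [155 147 195 192 198 195 191 172 158 158]
290 [154 154 155 154 153 155 155 154 155 154] [157 146 170 193 193 191 160 151 157 157]
291 [155 155 155 155 153 152 154 154 153 151] [158 154 133 137 138 135 130 156 156 156]
292 [154 156 157 154 152 152 152 155 155 154] [159 157 141 114 109 110 138 156 160 156]
293 [154 154 155 153 154 152 155 155 154 155] [157 158 141 115 113 112 138 155 157 158]
294 [156 155 155 154 153 153 153 155 153 155] [157 157 143 116 111 112 139 159 158 159]
295 [155 154 155 155 154 152 153 153 154 153
[... 1147 characters left out ...]
4 112 110 109 105]
310 [112 113 113 112 112 112 109 110 108 106] [114 115 116 113 113 112 111 110 110 107]
311 [111 113 113 113 111 112 111 108 109 104] [116 114 113 115 116 113 113 112 110 106]
[[-0.0032 -0.0025 -0.0011 -0.0013  0.0972  0.0985  0.0985  0.0959  0.0941
   0.0901  0.0884  0.0896  0.0826  0.0814  0.0801  0.0753  0.0752  0.0722
   0.0721]
 [-0.0002 -0.003  -0.0028 -0.0006  0.0969  0.0974  0.0967  0.096   0.0917
   0.0899  0.0876  0.0867  0.0833  0.0794  0.0789  0.0754  0.0743  0.0725
   0.071 ]]
[[-0.0024 -0.0022 -0.0013  0.0698  0.0713  0.0723  0.0703  0.0703  0.0719
   0.0701  0.0687]
 [-0.0004 -0.0002 -0.001   0.0693  0.0713  0.0716  0.0711  0.0721  0.0703
   0.0679  0.0713]]
```

View pics/z.png

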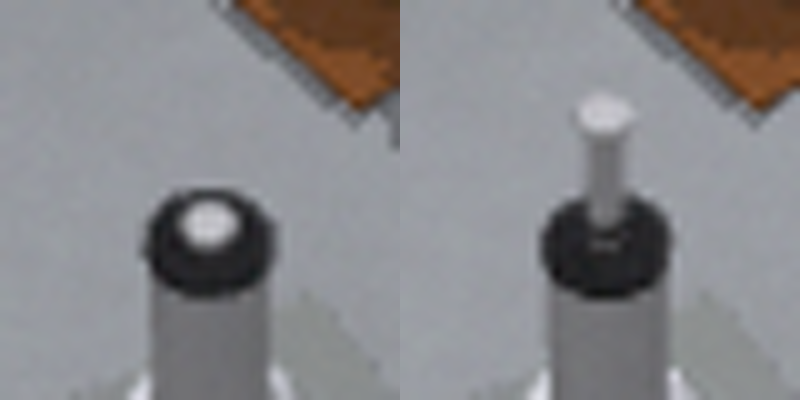

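The rod's end has moved up 11 px, about 25 mm. Its depth also rises from 72 to about 98 mm. A dark band at v=301 shows just above the cap, with lighter rod below it, so the ring is out and the canister goes to the sampler bay on the left. I'll re-measure the stem and that bay.

Run:
```python
from h import *
from scipy.optimize import least_squares
W=pts(dict(np.load("scene4.npz"))).reshape(-1,3)
for z0,z1,R,r in((.097,.11,.006,.025),(.012,.06,.029,.045)):
    m=(np.hypot(W[:,0]-.456,W[:,1]-.0515)<r)&(W[:,2]>z0)&(W[:,2]<z1);P=W[m]
    print(m.sum(),least_squares(lambda x:np.hypot(P[:,0]-x[0],P[:,1]-x[1])-R,[.456,.0515],loss='soft_l1',f_scale=.002).x)
for n in("top0","scene0"):
    A=pts(dict(np.load(n+".npz"))).reshape(-1,3)
    for y in(.30,.31,.32,.33,.34):
        P=A[(abs(A[:,1]-y)<.004)&(A[:,0]>.56)&(A[:,0]<.8)]
        r=P[(P[:,2]>.010)&(P[:,2]<.022)][:,0];b=P[(P[:,2]>.07)&(P[:,2]<.09)][:,0]
        print(n,y,"rail x",r.min().round(4) if len(r) else None,r.max().round(4) if len(r) else None,"block",b.min().round(4) if len(b) else None)
go((.456,.0515,.15))
```

```text
40 [0.45668038 0.05152561]
565 [0.456093   0.05113312]
top0 0.3 rail x 0.6234 0.6387 block 0.6366
top0 0.31 rail x 0.6245 0.6387 block 0.6374
top0 0.32 rail x 0.625 0.6403 block 0.638
top0 0.33 rail x 0.6246 0.6391 block 0.6387
top0 0.34 rail x 0.6257 0.6399 block 0.6388
scene0 0.3 rail x 0.7234 0.7255 block 0.6423
scene0 0.31 rail x 0.7234 0.7263 block 0.6429
scene0 0.32 rail x 0.7243 0.7267 block 0.6443
scene0 0.33 rail x 0.7243 0.7271 block 0.6442
scene0 0.34 rail x 0.725 0.7273 block 0.6433
tcp [0.4673 0.0509 0.2619] F [ 1.  -0.4  0.4] open 0.527 t 15.77 q6 -1.71
shift cm [ 0.11 11.15  1.47] after turn [ 0.06 11.19  1.13] turn [ 0.0296 -0.0007 -0.005 ]
```

```bash
python3 -m jog '[[[0.06,1,1.2],[0.03,0,-0.005],4.5],[[0,2,0],[0,0,0],4.5],[[0,2,0],[0,0,0],4.5],[[0,2,0],[0,0,0],4.5],[[0,2,0],[0,0,0],4.5],[[0,1,0],[0,0,0],4.5],[[0,0,0],[0,0,0],4.5],[[0,0,0],[0,0,0],4.5]]'; python3 -c "
from h import *
go((.4565,.0515,.096))"
```

```text
time_s: 16.43
eef_pos: [0.4566, 0.0501, 0.1559]
eef_rot: [0.503, -0.498, -0.497, 0.502]
wrist_force: [-0.4, -0.5, 1.2]
opening: 0.526
tcp [0.4566 0.0501 0.1559] F [-0.4 -0.5  1.2] open 0.526 t 16.43 q6 -1.72
shift cm [ 0.13  5.99 -0.04] after turn [0.14 5.99 0.01] turn [-0.0098 -0.0022  0.0014]
```

```bash
python3 -m jog '[[[0.14,1,0],[-0.01,-0.002,0.001],4],[[0,1.5,0],[0,0,0],4],[[0,1.5,0],[0,0,0],4],[[0,0.8,0],[0,0,0],4],[[0,0.3,0],[0,0,0],4],[[0,0,0],[0,0,0],4],[[0,0,0],[0,0,0],4]]'; python3 -c "
from h import *
go((.4565,.0515,.096))"
```

```text
time_s: 17.02
eef_pos: [0.4623, 0.0505, 0.1093]
eef_rot: [-0.498, 0.502, 0.502, -0.498]
wrist_force: [0.2, -0.4, 0.2]
opening: 0.469
tcp [0.4623 0.0505 0.1093] F [ 0.2 -0.4  0.2] open 0.469 t 17.02 q6 -1.72
shift cm [0.1  1.33 0.59] after turn [0.1  1.33 0.58] turn [ 0.0081 -0.0003 -0.0007]
```

```bash
python3 -m jog '[[[0.1,0,0.58],[0.008,0,0],4],[[0,0.4,0],[0,0,0],4],[[0,0.4,0],[0,0,0],4],[[0,0.3,0],[0,0,0],4],[[0,0.2,0],[0,0,0],4],[[0,0.1,0],[0,0,0],4],[[0,0,0],[0,0,0],4]]'; python3 -c "
from h import *
go((.4565,.0515,.096))"
```

```text
time_s: 17.6
eef_pos: [0.458, 0.0513, 0.0969]
eef_rot: [-0.499, 0.501, 0.501, -0.499]
wrist_force: [-0.6, -1.2, 0.4]
opening: 0.472
tcp [0.458  0.0513 0.0969] F [-0.6 -1.2  0.4] open 0.472 t 17.6 q6 -1.72
shift cm [0.02 0.09 0.15] after turn [0.02 0.09 0.15] turn [ 0.0043 -0.0002 -0.0015]
```

```bash
python3 -m jog '[[[0.02,0.05,0.15],[0.004,0,-0.001],4],[[0,0,0],[0,0,0],2],[[0,0,0],[0,0,0],1],[[0,0,0],[0,0,0],0],[[0,0,0],[0,0,0],0],[[0,0,0],[0,0,0],0],[[0,0,0],[0,0,0],0],[[0,0,0],[0,0,0],0]]'; python3 -m jog '[[[0,-0.2,0],[0,0,0],0],[[0,-0.5,0],[0,0,0],0],[[0,-0.8,0],[0,0,0],0],[[0,-1,0],[0,0,0],0],[[0,0,0],[0,0,0],0],[[0,0,0],[0,0,0],0]]'; python3 -c "
from h import *
go((.581,.3235,.15))"
```

```text
time_s: 18.27
eef_pos: [0.4563, 0.0517, 0.0963]
eef_rot: [0.5, -0.5, -0.5, 0.5]
wrist_force: [-0.4, 0.4, -0.1]
opening: 0.109
time_s: 18.77
eef_pos: [0.4548, 0.0518, 0.1229]
eef_rot: [0.501, -0.499, -0.499, 0.501]
wrist_force: [-1.2, 0.1, -3.1]
opening: 0.103
tcp [0.4548 0.0518 0.1229] F [-1.2  0.1 -3.1] open 0.103 t 18.77 q6 -1.72
shift cm [ 27.17  -2.75 -12.6 ] after turn [ 27.17  -2.71 -12.62] turn [-0.0036 -0.0001  0.0001]
```

```bash
python3 -m jog '[[[0,-1,0],[-0.003,0,0],0],[[0,-1.5,0],[0,0,0],0],[[0.5,-1.5,0],[0,0,0],0],[[1,-0.5,0],[0,0,0],0],[[1.5,0,0],[0,0,0],0],[[2,0,0],[0,0,0],0],[[2.2,0,0],[0,0,0],0],[[2.2,0,0],[0,0,0],0],[[2.2,0,0],[0,0,0],0],[[2.2,0,0],[0,0,0],0],[[2.2,0,0],[0,0,0],0],[[2.2,0,0],[0,0,0],0]]'; python3 -c "
from h import *
go((.581,.3235,.15))"
```

```text
time_s: 19.77
eef_pos: [0.4545, 0.2418, 0.1735]
eef_rot: [-0.501, 0.503, 0.499, -0.497]
wrist_force: [-0.1, -0.4, -2.5]
opening: 0.102
tcp [0.4545 0.2418 0.1735] F [-0.1 -0.4 -2.5] open 0.102 t 19.77 q6 -1.3
shift cm [  8.26   2.39 -12.59] after turn [  8.17   2.35 -12.65] turn [ 0.0032 -0.0073  0.0001]
```

```bash
python3 -m jog '[[[2,0,-0.5],[0,-0.007,0],0],[[1.8,0,-1],[0,0,0],0],[[1.4,0,-1.5],[0,0,0],0],[[1,0,-2],[0,0,0],0],[[0.4,0,-2],[0,0,0],0],[[0,0,-2],[0,0,0],0],[[0,0,-1.5],[0,0,0],0],[[0,0,-1],[0,0,0],0],[[0,0,-0.5],[0,0,0],0],[[0,0,0],[0,0,0],0],[[0,0,0],[0,0,0],0]]'; python3 -c "
from h import *
go((.581,.3235,.13))"
```

```text
time_s: 20.68
eef_pos: [0.5708, 0.325, 0.1693]
eef_rot: [0.499, -0.495, -0.502, 0.504]
wrist_force: [-0.6, -0.4, -3.4]
opening: 0.105
tcp [0.5708 0.325  0.1693] F [-0.6 -0.4 -3.4] open 0.105 t 20.68 q6 -1.25
shift cm [-0.17  3.93 -1.04] after turn [-0.15  3.93 -1.02] turn [-0.0048  0.0116  0.0016]
```

```bash
python3 -m jog '[[[-0.15,0.4,-1],[-0.005,0.012,0.001],0],[[0,1,0],[0,0,0],0],[[0,1,0],[0,0,0],0],[[0,0.8,0],[0,0,0],0],[[0,0.4,0],[0,0,0],0],[[0,0,0],[0,0,0],0],[[0,0,0],[0,0,0],0]]'
python3 - <<'E'
from h import *
go((.581,.3235,.0965))
ims=[]
for n,(u,v) in(("top",(95,150)),("scene",(380,300))):
    c=imaging.camera(n);f=c["frame"][...,::-1];ims.append(cv2.resize(f[v:v+150,u:u+150],(400,400)))
cv2.imwrite("pics/s5.png",np.hstack(ims))
E
```

```text
time_s: 21.27
eef_pos: [0.5776, 0.3236, 0.1276]
eef_rot: [0.501, -0.499, -0.499, 0.501]
wrist_force: [-0.9, -0.0, -2.8]
opening: 0.104
tcp [0.5776 0.3236 0.1276] F [-0.9 -0.  -2.8] open 0.104 t 21.27 q6 -1.24
shift cm [-0.01  3.11 -0.35] after turn [-0.01  3.11 -0.34] turn [-0.004  -0.0008 -0.0008]
```

View pics/s5.png

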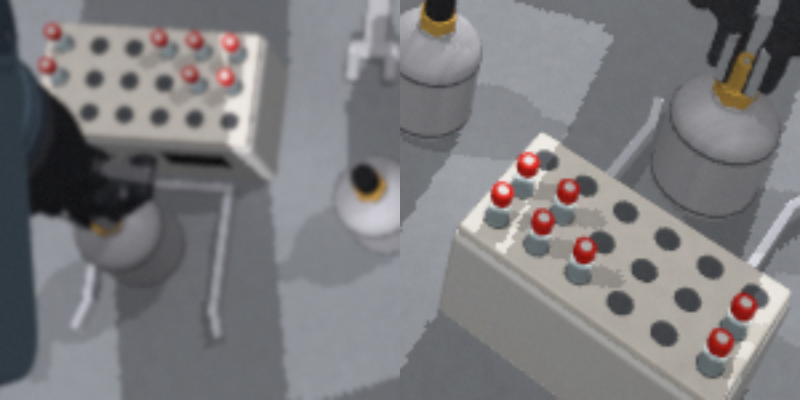

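Run:
```python
from h import *
from scipy.optimize import least_squares
for n in("scene","top"):
    W=pts(imaging.camera(n)).reshape(-1,3)
    for z0,z1 in((.042,.06),(.06,.075),(.075,.09)):
        m=(np.hypot(W[:,0]-.578,W[:,1]-.3235)<.045)&(W[:,2]>z0)&(W[:,2]<z1);P=W[m]
        if m.sum()>20:print(n,z0,m.sum(),least_squares(lambda x:np.hypot(P[:,0]-x[0],P[:,1]-x[1])-.029,[.578,.3235],loss='soft_l1',f_scale=.002).x.round(4))
    for y in (.283,.3635):
        P=W[(W[:,2]>.011)&(W[:,2]<.021)&(abs(W[:,1]-y)<.015)&(W[:,0]>.545)&(W[:,0]<.61)]; print(n,"rail",y,len(P),np.percentile(P[:,1],[3,97]).round(4) if len(P) else 0)
```

```text
scene 0.042 315 [0.5774 0.3231]
scene 0.06 270 [0.5774 0.323 ]
scene 0.075 264 [0.5775 0.3231]
scene rail 0.283 98 [0.2747 0.2812]
scene rail 0.3635 114 [0.3646 0.3711]
top 0.042 107 [0.577  0.3244]
top 0.06 97 [0.577  0.3245]
top 0.075 99 [0.5771 0.3243]
top rail 0.283 126 [0.2737 0.2811]
top rail 0.3635 44 [0.3657 0.3725]
```

The canister hangs upright and centred between the rails, with its centre at y 0.323. I'll lower it now.

```bash
python3 -m jog '[[[0,0.3,-0.35],[-0.004,0,0],0],[[0,0.7,0],[0,0,0],0],[[0,0.7,0],[0,0,0],0],[[0,0.5,0],[0,0,0],0],[[0,0.3,0],[0,0,0],0],[[0,0.1,0],[0,0,0],0],[[0,0,0],[0,0,0],0]]'; python3 -c "
from h import *
go((.581,.3235,.0965))"
```

```text
time_s: 22.05
eef_pos: [0.5833, 0.3241, 0.1013]
eef_rot: [-0.499, 0.501, 0.501, -0.498]
wrist_force: [-0.4, -0.3, -2.8]
opening: 0.107
tcp [0.5833 0.3241 0.1013] F [-0.4 -0.3 -2.8] open 0.107 t 22.05 q6 -1.24
shift cm [-0.06  0.48  0.24] after turn [-0.06  0.48  0.23] turn [ 0.0048 -0.0009  0.0007]
```

```bash
python3 -m jog '[[[0,0.1,0.2],[0.005,0,0],0],[[0,0.15,0],[0,0,0],0],[[0,0.12,0],[0,0,0],0],[[0,0.1,0],[0,0,0],0]]'; python3 -m jog '[[[0,0.08,0],[0,0,0],0],[[0,0.06,0],[0,0,0],0]]'
```

```text
time_s: 22.38
eef_pos: [0.5813, 0.3243, 0.0965]
eef_rot: [0.501, -0.5, -0.5, 0.5]
wrist_force: [-0.4, 0.1, -3.2]
opening: 0.104
time_s: 22.55
eef_pos: [0.582, 0.3246, 0.0965]
eef_rot: [-0.5, 0.5, 0.501, -0.499]
wrist_force: [-0.8, -0.3, 0.3]
opening: 0.107
```

```bash
python3 -m jog '[[[0,0.03,0],[0,0,0],0],[[0,0,0],[0,0,0],0],[[0,0,0],[0,0,0],4],[[0,0,0],[0,0,0],4],[[0,0,0],[0,0,0],4],[[0,-0.5,0],[0,0,0],4],[[0,-1.5,0],[0,0,0],4],[[0,-3,0],[0,0,0],4],[[0,-3,0],[0,0,0],4],[[0,-2,1],[0,0,0],4],[[0,0,3],[0,0,0],4],[[0,0,3],[0,0,0],4]]'
python3 -m jog '[[[0,-1,3.5],[0,0,0],4],[[0,-1,3.5],[0,0,0],4],[[0,-1,3.5],[0,0,0],4],[[0,-1,3.5],[0,0,0],4],[[0,-1,2],[0,0,0],4],[[0,0,0],[0,0,0],4],[[0,0,0],[0,0,0],4]]'
python3 - <<'E'
from h import *
from scipy.optimize import least_squares
go((0.3,.3,.3))
ims=[]
for n in("top","scene"):
    c=imaging.camera(n);f=c["frame"][...,::-1];ims.append(cv2.resize(f,(400,300),interpolation=cv2.INTER_AREA))
    W=pts(c).reshape(-1,3)
    m=(np.hypot(W[:,0]-.58,W[:,1]-.3235)<.04)&(W[:,2]>.025)&(W[:,2]<.06);P=W[m]
    print(n,m.sum(),least_squares(lambda x:np.hypot(P[:,0]-x[0],P[:,1]-x[1])-.029,[.58,.3235],loss='soft_l1',f_scale=.002).x.round(4))
cv2.imwrite("pics/s6.png",np.vstack([np.hstack(ims),np.hstack([cv2.resize(f[300:450,380:580],(400,300)),cv2.resize(f[260:340,250:357],(400,300))])]))
E
```

```text
time_s: 23.55
eef_pos: [0.5164, 0.3237, 0.204]
eef_rot: [-0.5, 0.503, 0.502, -0.496]
wrist_force: [0.0, 1.2, -0.3]
opening: 0.468
time_s: 24.13
eef_pos: [0.3459, 0.3245, 0.26]
eef_rot: [-0.499, 0.503, 0.506, -0.493]
wrist_force: [0.2, 0.4, 0.9]
opening: 0.473
tcp [0.3459 0.3245 0.26  ] F [0.2 0.4 0.9] open 0.473 t 24.13 q6 -1.06
shift cm [-2.42 -4.1   4.51] after turn [-2.45 -4.    4.59] turn [ 0.0171 -0.0034  0.0093]
top 207 [0.5812 0.3255]
scene 466 [0.5822 0.3242]
```

View pics/s6.png

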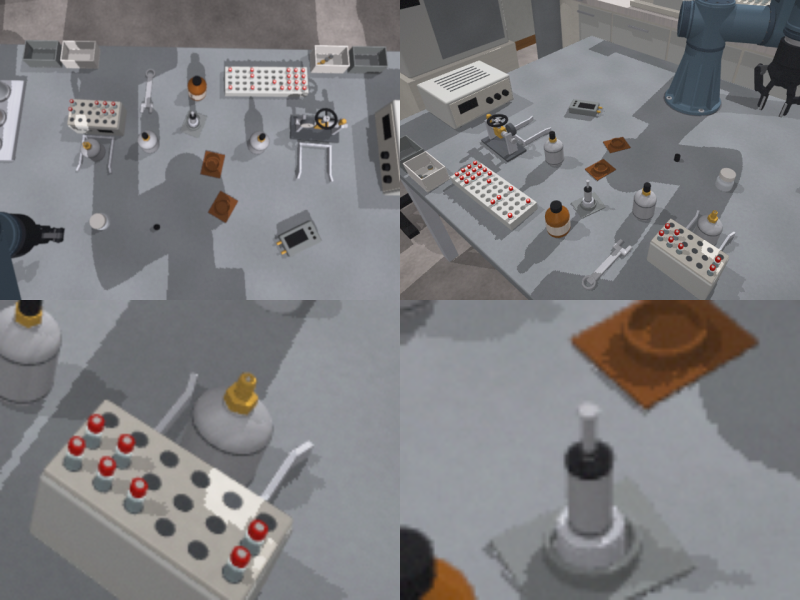

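The canister is upright in the sampler bay, the gauge stands upright in its cup with the rod out, and nothing else appears to have moved.

```bash
python3 -c "
from bench import ctrl
print(ctrl.hand_in())"
```

```text
the job is handed in; nothing more can be done
None
```

The job is done and handed in at about 24 s on the robot's clock. The pressure was high enough to bring the dark ring out, so the canister is now in the sampler's loading bay.

- **Pressing:** I pressed the gauge onto the valve slowly. The downward movement stopped at the expected height while the force rose to about 20 N (roughly 22 N allowing for the unloaded sensor reading). That is slightly above the 12 to 20 N target but well below the 40 N limit. A tilt of about a degree crept in while pressing; I straightened it and pressed once more.
- **Reading:** The rod came out about 25 mm, measured from both the picture and the depth data. The ring shows as a dark band just above the cap. At 25 mm the reading is at the edge of the 3 mm band where either bay is accepted.
- **Gauge:** It went back into its stand cup at the same height it was picked up from. The last picture shows it upright with the rod still out.
- **Canister:** I carried it by the valve stem. It stands at about (0.582, 0.324), against a bay centre of about (0.584, 0.323), so it is at least 11 mm clear of the rails.
- **Other items:** In the last pictures everything else looked unmoved by eye; I did not measure their positions again. The arm was clear of everything at hand-in.

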